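Feel a lift slide for its tight spot

TASK

This slide out of a vending machine's delivery lift catches somewhere, though there is nothing to see. With the belt off, run its carriage slowly by hand until it just touches the rubber buffer at the motor end, then stroke it through the whole travel to touch the buffer at the other end, feeling for the one tight spot; do not ram the buffers. Then bring the carriage back, leave it standing on the tight spot so that we know where to clean the rail, let go of it, and leave the other things on the bench alone.

Things in the scene. Friction and masses are not known exactly. Their poses are not given: they have to be found in the camera images.
- slide: Linear slide clamped flat on the bench: aluminium profile 40 wide, 440 mm long, top 35 mm above the bench, on two dark feet 90 mm wide. Origin on the bench under its middle; its y axis runs along the rail towards the motor end. End blocks across it at 207 to 217 mm from the middle, both ways, tops (bolt heads) 70 mm above the bench, carry the rubber buffers.
- motor (a point): Middle of the motor's bare toothed pulley, 69 mm above the bench; the motor below is black, 42 mm square; pulley and shaft end at 78 mm above the bench. 262 mm from the slide's middle, on its +y.
- idler (a point): Middle of the bare idler pulley at the other end, 69 mm above the bench, 252 mm from the slide's middle, on its -y; top at 78 mm.
- rail: Steel guide rail on the profile, 15 wide, 12 high, 400 mm long; origin at the middle of its underside, axes as the slide's. Somewhere within 100 mm of the middle of the travel, never the same place and not to be seen, the carriage runs tight over some 22 mm: drag 8 to 11 N there, with a brief catch of 3 to 8 N more on entering; about 2 N elsewhere, both ways. It stays where it is left.
- carriage: Carriage on the rail: guide block 68 mm long, 47 wide; plate 56 by 70 by 6 mm on it (top 69 mm above the bench); on the plate's middle an aluminium belt clamp, 20 mm across the rail, 24 along it, 45 high. About 0.45 kg; only slides along the rail. Origin mid-block, 39 mm above the bench, axes as the slide's. It meets a buffer with its origin 161 mm from the slide's middle, either way.
- carriage_grip (a point): Middle of the belt clamp, 17 mm below its top and 97 mm above the bench: the place to take hold of it from above. Two bolt heads stand 3 mm proud on the clamp's -x side; its y faces are plain.
- buffer_motor: Black rubber buffer, 16 mm in diameter and 12 mm long, at the motor end of the travel. Origin: the centre of its rear face, on the end block, 55 mm above the bench; it points to the slide's -y. It gives about 1 mm for every 4 N.
- buffer_idler: The like buffer at the other end; it points to the slide's +y.
- spare_spiral: Bystander: a loose steel vending spiral, 66 mm in diameter, 190 mm long, lying beyond the slide; origin underneath its middle.
- grease_jar: Bystander: small white jar with a black cap, 52 mm in diameter, 55 mm high; origin underneath.
- screwdriver: Bystander: screwdriver, 200 mm long, lying on the robot's side of the slide.
- screw_tray: Bystander: open dark steel tray, 90 by 120 by 28 mm; origin underneath its middle.

How it is judged:
By the outcome, as a careful person would: the job done as asked, in the order asked, and still so for the second after the job is handed in, with the robot touching nothing.
It also fails if it takes over 72 s, if anything falls off the work surface, if the arm or the gripper's body presses on something with over 40 N, if the wrist force passes 120 N, or if a joint passes its speed limit or range.

ROBOT

A 7-joint arm with a two-finger parallel gripper is mounted at the origin on the work surface. World frame = base frame: x ahead of the robot, y to its left, z up, the work surface at z = 0. Lengths are in m, angles in rad, forces in N, time in s.
With the tool pointing down it reaches from about 0.4 to 0.875 m from the base axis. Payload 6.5 kg.
Tool frame: the origin (TCP) lies midway between the tips of the shut fingers; the grasp point (between the pads) lies 19 mm behind it (hold_point_z is the distance from the TCP to the grasp point, in m); z points along the fingers, y is the direction in which the jaws open and shut (so a half turn about z gives the same grasp; the last joint's range is limited). The gripper opens to 88 mm and grips with 3 to 60 N. Pads are 18 mm wide; open, the fingers measure 123 mm over their backs; the gripper's body (75 mm by 187 mm) begins 45 mm behind the grasp point.
Start: joints at [1.14, 0.536, -0.004, 1.538, 0.003, 1.067, -0.071], TCP at [0.232, -0.607, 0.239] pointing down, gripper open.
Joint ranges: [-2.7, 2.7], [-0.37, 2.16], [-1.27, 1.26], [0.24, 2.4], [-1.31, 4.45], [0.19, 1.91], [-2.76, 2.76]. Speed limits (rad/s): [2.39, 2.39, 3.14, 3.14, 3.14, 3.14, 3.14].

INTERFACE

Orientations are given as a rotation vector (axis times angle).
In Python, from cell import * gives the robot as it stands.
- The arm moves only by the tool send_rows, never from a script. Its argument "plan" is text: rows parted by semicolons, each of 4 numbers parted by spaces: the shift along the world's x, y, z in m, then the turn about the world's z in rad. A call has 1 to 12 rows; each row is the pose to reach, as a shift and turn from the pose commanded when the call began; what a row does not reach only later rows make up. A row lasts 1/8 s, in which the tool goes at most 62.5 mm and 10.7 degrees, less where a joint would pass 70% of its speed; a pose out of reach is approached as far as the arm can. A call with a gripper value outside its range is refused whole. "gripper" is the opening, from 0 (shut) to 1 (fully open), set as the call begins (left out, the last holds). The fingers move at their own pace and stop on an object; the grip force is fixed at half the most. Time passes only in rows, so rows that repeat a pose let the fingers close. It gives the time, the measured TCP pose, the force and the opening at its end, in the units of the state.
- observe(): the state, without advancing time (a new reading comes with each control period).
- capture(name): name is "side" or "top" or "wrist"; returns (picture, depth): 384x512x3 uint8, blue, green, red; 384x512 float32, m along the optical axis (not along the pixel's ray), 0 where there is no reading.
- camera_model(name): a dict with "vertical_fov" (degrees; the focal length in pixels is half the picture's height over the tangent of half this angle, whatever the lens; pixels are square), "cx", "cy" (the principal point, pixels), "k1" (the pictures are not rectified: a ray, as slopes to the right and down, at radius r is drawn at 1 + k1 r^2 times it, then the intrinsics apply), "rvec" (rotation vector, rad) and "tvec" (3), from world to camera coordinates, as OpenCV has them. Camera axes: x right, y down, z forward; pixel columns grow to the right and rows downward; lengths in m; the calibration is good to about 2 mm. A picture is of the moment at which its call begins: read the wrist's pose just before it. camera_model takes no time and is no camera call; for the wrist camera it gives the pose at the moment of the call.
- close_job(): hands the job in, once; it reports no verdict.
The state is a dict: "clock": time; "joints": joint angles; "qvel": joint speeds; "joint_torque": joint torques, N m; "tcp_pos": TCP position; "tcp_rot": TCP orientation; "force": force on the tool from outside, world axes, zero at the start; "torque": the same for the moment, N m; "grip_width": finger opening in m.
Only numpy, scipy, OpenCV 4.12 (cv2) and the standard library are available. Lean on these libraries where they do the work, as an engineer would, in place of code of your own. Each camera call takes 0.05 s, during which the arm holds its last target.

## Working session

There is one attempt and no reset: what is moved stays moved. The work goes in short steps, Python scripts to look and compute and a tool call to move; the robot and the scene stay as the last step left them, time stands still between calls to the robot, and variables do not carry over. Pictures are saved under pics/ and viewed, and the job is handed in when it is done.

Besides the shell and the picture viewer there is one more tool, called after "Emit:" as name(argument=value, ...) on one line, values as JSON. send_rows: Moves the arm, as the interface text tells. Its arguments: {"type":"object","properties":{"plan":{"type":"string"},"gripper":{"type":"number"}},"required":["plan"]}

```bash
ls; mkdir -p pics
python3 - <<'E'
from cell import *
import cv2
print(observe())
for n in ("side","top"):
    p,d=capture(n); cv2.imwrite(f"pics/{n}0.png",p)
    import numpy as np; np.save(f"pics/{n}0.npy",d)
    m=camera_model(n); print(n,m)
    import pickle; pickle.dump(m,open(f"pics/{n}.pkl","wb"))
E
```

```text
pics
{'clock': 0.0, 'joints': array([ 1.13979247,  0.53719713, -0.00444097,  1.53886678,  0.00260318,
        1.06726779, -0.07123058]), 'qvel': array([ 0.00209567,  0.00075069,  0.00116706, -0.00112357, -0.00203936,
       -0.00101147,  0.00150145]), 'joint_torque': array([ 1.45347221e-04, -5.70978963e+01,  9.90756489e-01, -2.51597822e+01,
       -5.62701013e-02,  1.79446174e-02,  1.49751581e-04]), 'tcp_pos': array([ 0.23166507, -0.60666189,  0.23782145]), 'tcp_rot': array([-3.08781473e+00, -5.69625537e-01,  6.90969017e-04]), 'force': array([-0.26425759, -0.03049517, -0.19095087]), 'torque': array([-0.00141348,  0.00094863, -0.0070788 ]), 'grip_width': 0.08817446174034757}
side {'vertical_fov': 47.07280557383409, 'cx': 259.4684786885225, 'cy': 191.228495604491, 'k1': -0.0967791484215829, 'rvec': array([ 1.03207389, -2.53632609,  0.94183278]), 'tvec': array([0.41575233, 0.33318533, 0.94937865])}
top {'vertical_fov': 44.79042680389292, 'cx': 257.62750406071643, 'cy': 199.54855525414817, 'k1': -0.027327855031380445, 'rvec': array([ 2.18167735, -2.12479891,  0.14783834]), 'tvec': array([0.02151955, 0.56753999, 0.95414853])}
```

View pics/top0.png

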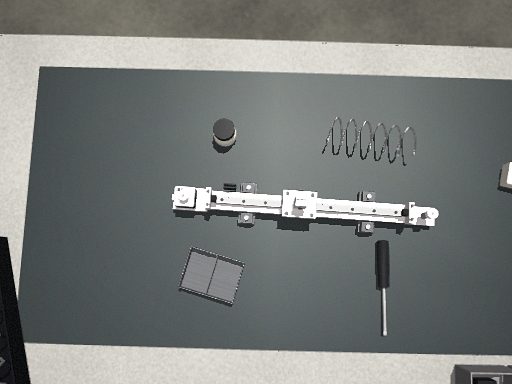

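View pics/side0.png

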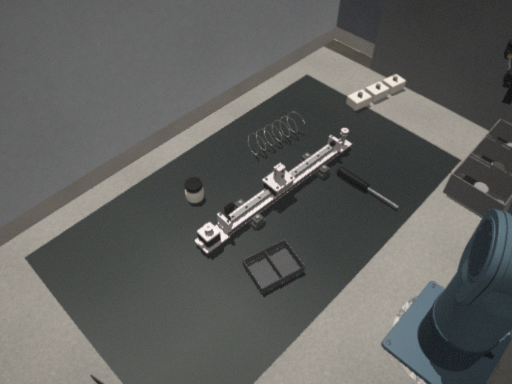

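```bash
cat > h.py <<'E'
import numpy as np, cv2, pickle
def cam(n): return pickle.load(open(f"pics/{n}.pkl","rb"))
def K(m):
    f=192/np.tan(np.radians(m["vertical_fov"]/2)); return np.array([[f,0,m["cx"]],[0,f,m["cy"]],[0,0,1.]])
def px2w(m,uv,z):
    uv=np.array(uv,float).reshape(-1,1,2); k=K(m)
    n=cv2.undistortPoints(uv,k,np.array([m["k1"],0,0,0])).reshape(-1,2)
    R=cv2.Rodrigues(m["rvec"])[0]; c=-R.T@m["tvec"]
    d=np.c_[n,np.ones(len(n))]@R
    return c+d*((z-c[2])/d[:,2])[:,None]
def w2px(m,P):
    return cv2.projectPoints(np.array(P,float).reshape(-1,1,3),m["rvec"],m["tvec"],K(m),np.array([m["k1"],0,0,0]))[0].reshape(-1,2)
E
python3 - <<'E'
import cv2
p=cv2.imread("pics/top0.png")
a=cv2.resize(p[170:240,165:265],None,fx=8,fy=8,interpolation=cv2.INTER_CUBIC)
cv2.imwrite("pics/ta.png",a)
cv2.imwrite("pics/tb.png",cv2.resize(p[175:245,345:445],None,fx=8,fy=8,interpolation=cv2.INTER_CUBIC))
cv2.imwrite("pics/tc.png",cv2.resize(p[170:240,250:350],None,fx=8,fy=8,interpolation=cv2.INTER_CUBIC))
E
```

```text
(no output)
```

View pics/ta.png

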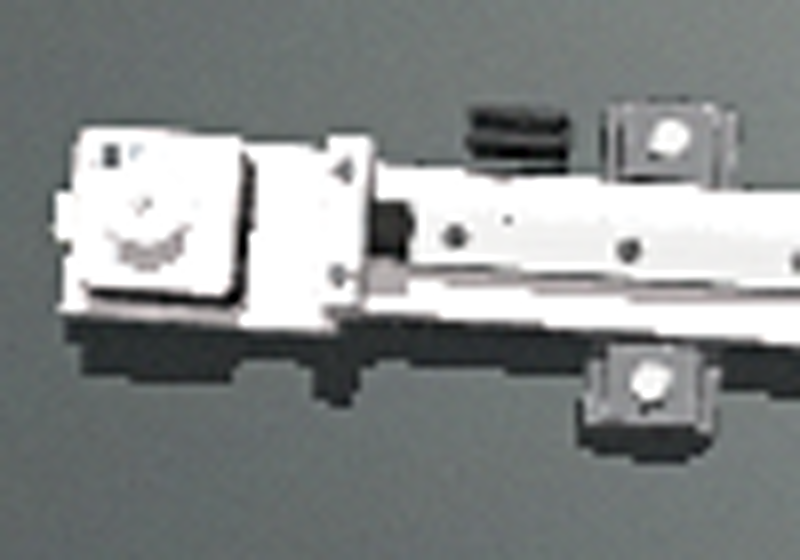

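View pics/tb.png

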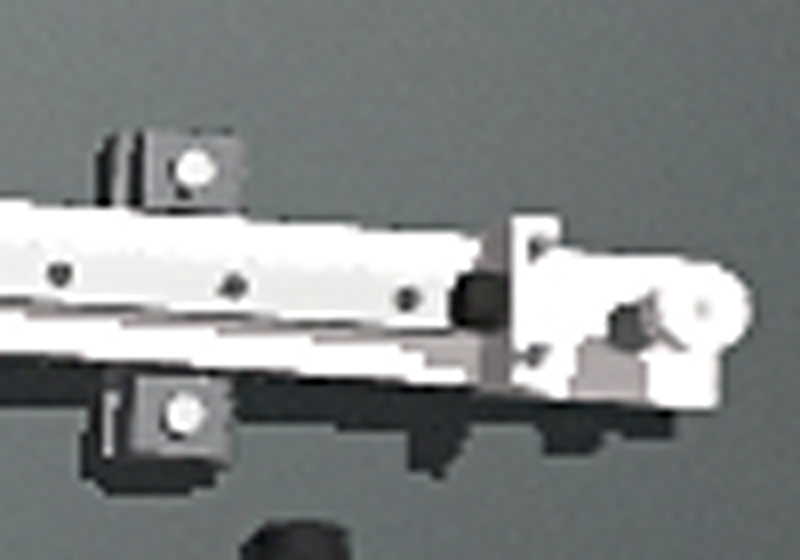

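View pics/tc.png

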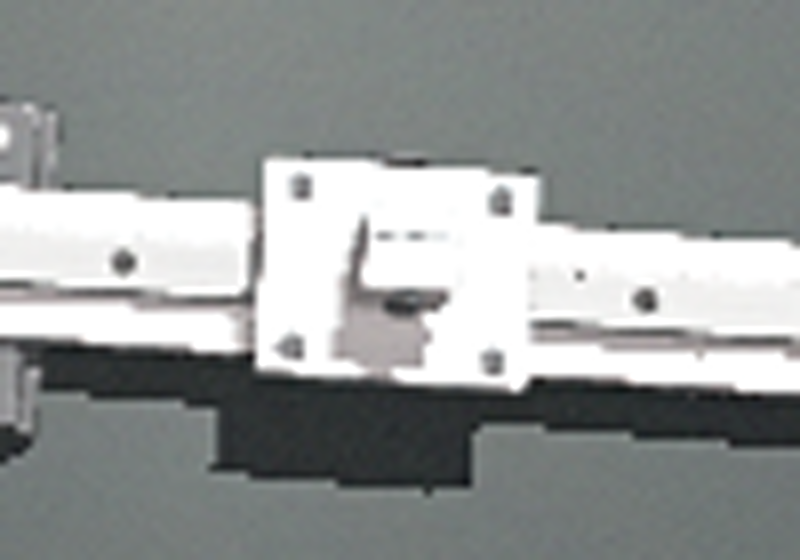

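```bash
python3 - <<'E'
from h import *
m=cam("top")
f=lambda L,ox,oy:[((x+.5)/8-.5+ox,(y+.5)/8-.5+oy) for x,y in L]
mb=px2w(m,f([(343,168),(338,272)],165,170),.07)
ib=px2w(m,f([(540,246),(533,354)],345,175),.07)
cb=px2w(m,f([(301,187),(501,203),(292,347),(492,362)],250,170),.071)
mot=px2w(m,f([(145,205)],165,170),.078);idl=px2w(m,f([(703,308)],345,175),.078)
for n,v in [("mb",mb),("ib",ib),("cb",cb),("mot",mot),("idl",idl)]: print(n,v.round(4).tolist())
M=mb.mean(0);I=ib.mean(0);C=cb.mean(0)
u=(M-I)[:2];L=np.linalg.norm(u);u/=L
print("L",L,"exp .424; u",u,"center",(M+I)/2,"yaw of y axis",np.arctan2(u[1],u[0]), "car off",(C-(M+I)/2)[:2]@u, "perp",np.cross(u,(C-(M+I)/2)[:2]))
print("mot",np.linalg.norm(mot-idl),(mot-(M+I)/2)[0,:2]@u)
d=np.load("pics/top0.npy")
print("plate bolt spacing",cb[1]-cb[0],cb[2]-cb[0])
# clamp top 
c=px2w(m,f([(405,235)],250,170),.114);print(c)
for s in ("side","top"):
  mm=cam(s); S=(M+I)/2; S[2]=0
  P=[S+np.r_[u,0]*k+[0,0,z] for k,z in ((.262,.078),(-.252,.078),(.212,.07),(-.212,.07))]
  P.append(np.r_[C[:2],.114]); print(s,w2px(mm,P).round(1).tolist())
E
python3 - <<'E'
import cv2
p=cv2.imread("pics/side0.png")
cv2.imwrite("pics/sa.png",cv2.resize(p[120:260,190:360],None,fx=4.7,fy=4.7,interpolation=cv2.INTER_CUBIC)[:600,:800])
E
```

```text
mb [[0.5784, 0.1406, 0.07], [0.5513, 0.1408, 0.07]]
ib [[0.559, -0.2828, 0.07], [0.5309, -0.2805, 0.07]]
cb [[0.5777, -0.0241, 0.071], [0.5749, -0.0757, 0.071], [0.5362, -0.0225, 0.071], [0.5337, -0.0738, 0.071]]
mot [[0.5663, 0.19, 0.078]]
idl [[0.543, -0.3218, 0.078]]
L 0.42282479036170917 exp .424; u [0.04712303 0.99888909] center [ 0.55491028 -0.0704374   0.07      ] yaw of y axis 1.5236558374723903 car off 0.02142863465211231 perp 0.00029334345874612914
mot 0.5123491212336684 0.2606936011728362
plate bolt spacing [-0.00278351 -0.05165557  0.        ] [-0.04152634  0.00157633  0.        ]
[[ 0.55997589 -0.04703821  0.114     ]]
side [[207.5, 225.7], [344.8, 128.8], [223.6, 216.4], [335.6, 137.0], [279.6, 165.9]]
top [[182.1, 194.7], [432.6, 213.1], [206.8, 197.0], [411.9, 212.1], [301.2, 201.2]]<stdin>:11: DeprecationWarning: Arrays of 2-dimensional vectors are deprecated. Use arrays of 3-dimensional vectors instead. (deprecated in NumPy 2.0)
```

View pics/sa.png

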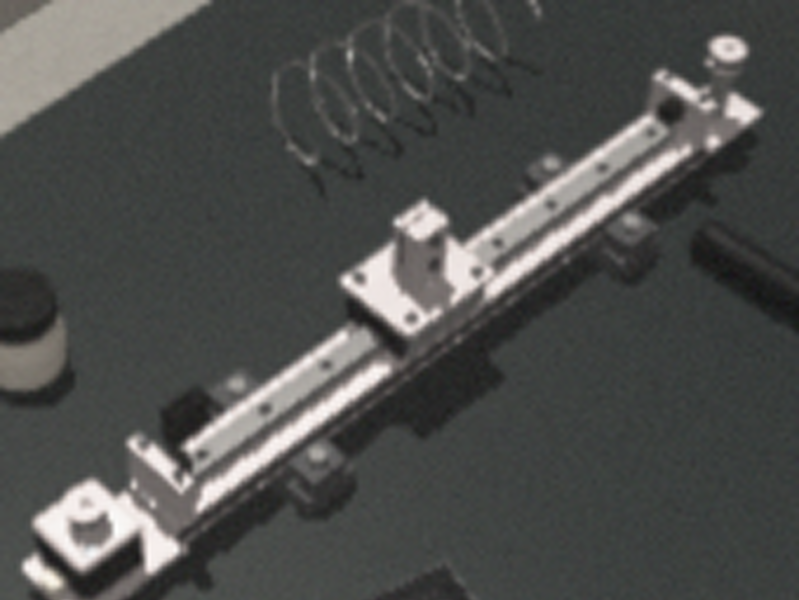

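Run:
```python
from cell import *
from h import *
s=observe(); R=cv2.Rodrigues(np.array(s["tcp_rot"]))[0]; print(R.round(3))
y=R[:,1]; a=np.arctan2(y[1],y[0]); print(np.degrees(a))
for t in (1.52366,1.52366-np.pi): print("turn",(t-a+np.pi)%(2*np.pi)-np.pi)
print(np.array([.5559,-.0490])-s["tcp_pos"][:2])
```

```text
[[ 0.934  0.357 -0.001]
 [ 0.357 -0.934  0.001]
 [-0.    -0.002 -1.   ]]
-69.09282937156813
turn 2.7295573620525087
turn -0.41203529153728446
[0.32420337 0.55770222]
```

Emit:
send_rows(plan="0.03 0.05 0 -0.04; 0.06 0.1 0 -0.08; 0.09 0.15 0 -0.12; 0.12 0.2 0 -0.16; 0.15 0.25 0 -0.2; 0.18 0.3 0 -0.24; 0.21 0.35 0 -0.28; 0.24 0.4 0 -0.32; 0.27 0.455 0 -0.36; 0.3 0.51 0 -0.412; 0.324 0.558 0 -0.412; 0.324 0.558 0 -0.412", gripper=1)

```text
clock: 1.6
tcp_pos: [0.5571, -0.0436, 0.2384]
tcp_rot: [-3.138, 0.061, -0.0]
force: [0.2, -1.0, -1.4]
grip_width: 0.0881
```

Run:
```python
from cell import *
from h import *
s=observe(); m=camera_model("wrist"); p,d=capture("wrist"); cv2.imwrite("pics/w1.png",p)
s=observe()
print(s["tcp_pos"],s["tcp_rot"],s["force"],s["clock"])
R=cv2.Rodrigues(np.array(s["tcp_rot"]))[0]; y=R[:,1]; print(np.arctan2(-y[1],-y[0]))
pickle.dump(m,open("pics/w1.pkl","wb"))
C=np.array([.5559,-.0490]);u=np.array([.0471,.9989]);v=np.array([u[1],-u[0]])
P=[np.r_[C+a*.012*u+b*.01*v,.114] for a in(-1,1) for b in (-1,1)]
print(w2px(m,P).round(1).tolist())
```

```text
[ 0.55600452 -0.04715049  0.2382063 ] [-3.14026942e+00  6.76620132e-02  1.44153869e-03] [-0.67511922 -0.33943343 -0.21234408] 1.65
1.5277096002827155
[[274.0, 196.8], [274.6, 175.8], [247.8, 196.6], [247.9, 175.5]]
```

View pics/w1.png

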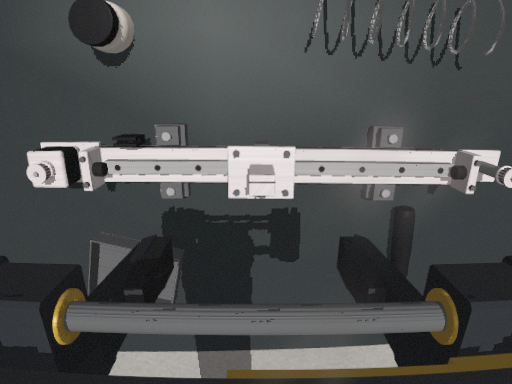

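Emit:
send_rows(plan="0 0 -0.03 0; 0 0 -0.06 0; 0 0 -0.09 0; 0 0 -0.11 0; 0 0 -0.13 0; 0 0 -0.145 0; 0 0 -0.158 0; 0 0 -0.16 0; 0 0 -0.16 0")

```text
clock: 2.78
tcp_pos: [0.5561, -0.0493, 0.079]
tcp_rot: [3.141, -0.074, 0.001]
force: [0.6, 0.4, 0.4]
grip_width: 0.0879
```

Emit:
send_rows(plan="0 0 0 0; 0 0 0 0; 0 0 0 0; 0 0 0 0; 0 0 0 0; 0 0 0 0", gripper=0)

```text
clock: 3.52
tcp_pos: [0.5559, -0.0492, 0.0787]
tcp_rot: [3.141, -0.074, -0.0]
force: [-0.1, -0.2, -0.5]
grip_width: 0.03
```

Emit:
send_rows(plan="0 0 0 0; 0 0 0 0; 0 0 0 0; 0 0 0 0")

```text
clock: 4.03
tcp_pos: [0.5559, -0.0492, 0.0787]
tcp_rot: [3.141, -0.074, -0.0]
force: [-0.7, -0.8, 0.9]
grip_width: 0.0236
```

Emit:
send_rows(plan="0.0002 0.004 0 0; 0.0004 0.008 0 0; 0.0006 0.012 0 0")

```text
clock: 4.4
tcp_pos: [0.5564, -0.037, 0.0787]
tcp_rot: [3.141, -0.074, -0.0]
force: [0.6, -1.5, -0.1]
grip_width: 0.0236
```

Emit:
send_rows(plan="0.0002 0.005 0 0; 0.0005 0.01 0 0")

```text
clock: 4.65
tcp_pos: [0.5569, -0.0268, 0.0787]
tcp_rot: [3.141, -0.074, -0.0]
force: [0.2, -1.8, 1.0]
grip_width: 0.024
```

Emit:
send_rows(plan="0.0002 0.005 0 0; 0.0005 0.01 0 0")

```text
clock: 4.9
tcp_pos: [0.5574, -0.0169, 0.0787]
tcp_rot: [3.141, -0.074, -0.0]
force: [-0.4, -1.9, -0.1]
grip_width: 0.0244
```

Emit:
send_rows(plan="0.0002 0.005 0 0; 0.0005 0.01 0 0")

```text
clock: 5.15
tcp_pos: [0.5579, -0.0069, 0.0787]
tcp_rot: [3.141, -0.074, -0.0]
force: [-0.7, -1.2, 0.7]
grip_width: 0.0238
```

Emit:
send_rows(plan="0.0002 0.005 0 0; 0.0005 0.01 0 0")

```text
clock: 5.4
tcp_pos: [0.5583, 0.0031, 0.0787]
tcp_rot: [3.141, -0.074, -0.001]
force: [-0.9, -2.3, 1.2]
grip_width: 0.0237
```

Emit:
send_rows(plan="0.0002 0.005 0 0; 0.0005 0.01 0 0")

```text
clock: 5.65
tcp_pos: [0.5588, 0.0131, 0.0787]
tcp_rot: [3.141, -0.074, -0.001]
force: [-3.0, -2.0, 1.5]
grip_width: 0.024
```

Emit:
send_rows(plan="0.0002 0.005 0 0; 0.0005 0.01 0 0")

```text
clock: 5.9
tcp_pos: [0.5593, 0.0231, 0.0787]
tcp_rot: [3.141, -0.074, -0.001]
force: [-2.9, -1.6, 1.7]
grip_width: 0.0235
```

Emit:
send_rows(plan="0.0002 0.005 0 0; 0.0005 0.01 0 0")

```text
clock: 6.15
tcp_pos: [0.5598, 0.0331, 0.0787]
tcp_rot: [3.141, -0.074, -0.001]
force: [-3.3, -1.2, 2.8]
grip_width: 0.0236
```

Emit:
send_rows(plan="0.0002 0.005 0 0; 0.0005 0.01 0 0")

```text
clock: 6.4
tcp_pos: [0.5602, 0.0432, 0.0787]
tcp_rot: [3.141, -0.074, -0.001]
force: [-3.2, -1.8, 3.5]
grip_width: 0.0242
```

Emit:
send_rows(plan="0.0002 0.005 0 0; 0.0005 0.01 0 0")

```text
clock: 6.65
tcp_pos: [0.5607, 0.0531, 0.0787]
tcp_rot: [3.141, -0.074, -0.001]
force: [-4.0, -2.2, 3.7]
grip_width: 0.024
```

Emit:
send_rows(plan="0.0002 0.005 0 0; 0.0005 0.01 0 0")

```text
clock: 6.9
tcp_pos: [0.5612, 0.0632, 0.0787]
tcp_rot: [3.141, -0.074, -0.001]
force: [-5.4, -1.2, 4.5]
grip_width: 0.0237
```

Emit:
send_rows(plan="0.0002 0.005 0 0; 0.0005 0.01 0 0")

```text
clock: 7.15
tcp_pos: [0.5617, 0.0732, 0.0787]
tcp_rot: [3.141, -0.074, -0.001]
force: [-4.7, -0.4, 4.9]
grip_width: 0.0241
```

Emit:
send_rows(plan="-0.0002 0.004 0 0; -0.0004 0.008 0 0; -0.0004 0.011 0 0")

```text
clock: 7.52
tcp_pos: [0.5621, 0.084, 0.0787]
tcp_rot: [-3.141, 0.074, -0.002]
force: [-0.5, -1.2, 1.2]
grip_width: 0.0232
```

Emit:
send_rows(plan="0 0.001 0 0; 0 0.002 0 0")

```text
clock: 7.78
tcp_pos: [0.5622, 0.0857, 0.0787]
tcp_rot: [-3.141, 0.075, -0.002]
force: [0.9, -1.7, -0.6]
grip_width: 0.0234
```

Emit:
send_rows(plan="0 0.0005 0 0; 0 0.001 0 0")

```text
clock: 8.02
tcp_pos: [0.5622, 0.0866, 0.0787]
tcp_rot: [-3.141, 0.075, -0.002]
force: [2.2, -1.9, -2.6]
grip_width: 0.024
```

Emit:
send_rows(plan="0 0.0005 0 0; 0 0.001 0 0")

```text
clock: 8.28
tcp_pos: [0.5622, 0.0877, 0.0787]
tcp_rot: [-3.141, 0.074, -0.002]
force: [4.3, -1.8, -5.5]
grip_width: 0.0238
```

Emit:
send_rows(plan="0.0001 0.0005 0 0; 0.0002 0.001 0 0")

```text
clock: 8.52
tcp_pos: [0.5622, 0.0888, 0.0787]
tcp_rot: [-3.141, 0.074, -0.001]
force: [3.9, -1.3, -6.4]
grip_width: 0.0235
```

Emit:
send_rows(plan="0.0001 0.0005 0 0; 0.0001 0.001 0 0")

```text
clock: 8.78
tcp_pos: [0.5623, 0.0898, 0.0787]
tcp_rot: [-3.141, 0.074, -0.001]
force: [4.5, -1.6, -6.6]
grip_width: 0.0238
```

Emit:
send_rows(plan="0 0.0004 0 0; 0 0.0008 0 0")

```text
clock: 9.02
tcp_pos: [0.5623, 0.0901, 0.0787]
tcp_rot: [3.14, -0.075, 0.001]
force: [4.9, -2.7, -5.9]
grip_width: 0.0237
```

Emit:
send_rows(plan="0.0001 0.0003 0 0; 0.0001 0.0006 0 0")

```text
clock: 9.28
tcp_pos: [0.5623, 0.0903, 0.0787]
tcp_rot: [3.14, -0.075, 0.001]
force: [4.2, -4.0, -5.4]
grip_width: 0.0235
```

Emit:
send_rows(plan="0.0001 0.0003 0 0; 0.0001 0.0006 0 0")

```text
clock: 9.52
tcp_pos: [0.5623, 0.0905, 0.0787]
tcp_rot: [3.139, -0.075, 0.0]
force: [4.1, -5.1, -4.1]
grip_width: 0.0236
```

Emit:
send_rows(plan="0 -0.003 0 0; -0.0002 -0.008 0 0; -0.0005 -0.013 0 0; -0.0007 -0.018 0 0; -0.0009 -0.023 0 0; -0.0012 -0.028 0 0")

```text
clock: 10.28
tcp_pos: [0.5611, 0.0645, 0.0788]
tcp_rot: [-3.14, 0.073, -0.001]
force: [4.1, 2.2, -7.4]
grip_width: 0.0233
```

Emit:
send_rows(plan="-0.0002 -0.005 0 0; -0.0005 -0.01 0 0; -0.0007 -0.015 0 0; -0.0009 -0.02 0 0; -0.0012 -0.025 0 0; -0.0014 -0.03 0 0")

```text
clock: 11.02
tcp_pos: [0.5597, 0.0345, 0.0788]
tcp_rot: [-3.14, 0.073, -0.001]
force: [4.4, 1.7, -6.8]
grip_width: 0.0231
```

Emit:
send_rows(plan="-0.0002 -0.005 0 0; -0.0005 -0.01 0 0")

```text
clock: 11.28
tcp_pos: [0.5592, 0.0245, 0.0788]
tcp_rot: [-3.14, 0.073, -0.001]
force: [5.0, 1.9, -7.2]
grip_width: 0.0237
```

Emit:
send_rows(plan="-0.0002 -0.005 0 0; -0.0005 -0.01 0 0")

```text
clock: 11.52
tcp_pos: [0.5588, 0.0146, 0.0788]
tcp_rot: [-3.14, 0.073, -0.001]
force: [6.2, 3.0, -6.8]
grip_width: 0.0239
```

Emit:
send_rows(plan="-0.0002 -0.005 0 0; -0.0005 -0.01 0 0")

```text
clock: 11.78
tcp_pos: [0.5583, 0.0046, 0.0788]
tcp_rot: [-3.14, 0.073, -0.001]
force: [6.1, 2.6, -7.8]
grip_width: 0.0238
```

Emit:
send_rows(plan="-0.0002 -0.005 0 0; -0.0005 -0.01 0 0")

```text
clock: 12.02
tcp_pos: [0.5578, -0.0053, 0.0787]
tcp_rot: [-3.139, 0.073, -0.001]
force: [5.9, 2.0, -7.6]
grip_width: 0.0237
```

Emit:
send_rows(plan="0 -0.004 0 0; -0.0002 -0.008 0 0")

```text
clock: 12.28
tcp_pos: [0.5574, -0.0137, 0.0787]
tcp_rot: [-3.14, 0.073, -0.001]
force: [4.7, 1.6, -6.2]
grip_width: 0.024
```

Emit:
send_rows(plan="-0.0002 -0.004 0 0; -0.0003 -0.008 0 0")

```text
clock: 12.52
tcp_pos: [0.5571, -0.0218, 0.0787]
tcp_rot: [-3.14, 0.073, -0.0]
force: [4.6, 2.2, -6.6]
grip_width: 0.024
```

Emit:
send_rows(plan="-0.0002 -0.004 0 0; -0.0004 -0.008 0 0")

```text
clock: 12.78
tcp_pos: [0.5567, -0.0302, 0.0787]
tcp_rot: [-3.14, 0.074, -0.0]
force: [5.8, 1.5, -5.6]
grip_width: 0.0234
```

Emit:
send_rows(plan="-0.0002 -0.004 0 0; -0.0004 -0.008 0 0")

```text
clock: 13.02
tcp_pos: [0.5563, -0.0382, 0.0788]
tcp_rot: [-3.14, 0.074, -0.001]
force: [5.3, 0.8, -6.3]
grip_width: 0.024
```

Emit:
send_rows(plan="-0.0002 -0.004 0 0; -0.0004 -0.008 0 0")

```text
clock: 13.28
tcp_pos: [0.556, -0.0462, 0.0788]
tcp_rot: [-3.14, 0.074, -0.001]
force: [4.5, 1.6, -7.2]
grip_width: 0.0236
```

Emit:
send_rows(plan="-0.0002 -0.004 0 0; -0.0003 -0.008 0 0")

```text
clock: 13.52
tcp_pos: [0.5556, -0.0541, 0.0787]
tcp_rot: [-3.14, 0.074, -0.0]
force: [4.6, 1.3, -6.1]
grip_width: 0.0236
```

Emit:
send_rows(plan="-0.0002 -0.004 0 0; -0.0004 -0.008 0 0")

```text
clock: 13.78
tcp_pos: [0.5552, -0.0621, 0.0787]
tcp_rot: [-3.14, 0.074, -0.0]
force: [4.3, 1.8, -5.8]
grip_width: 0.0236
```

Emit:
send_rows(plan="-0.0002 -0.004 0 0; -0.0004 -0.008 0 0")

```text
clock: 14.02
tcp_pos: [0.5548, -0.0701, 0.0787]
tcp_rot: [-3.14, 0.074, -0.0]
force: [4.9, 0.5, -6.9]
grip_width: 0.024
```

Emit:
send_rows(plan="-0.0002 -0.004 0 0; -0.0003 -0.008 0 0")

```text
clock: 14.28
tcp_pos: [0.5545, -0.0781, 0.0787]
tcp_rot: [-3.14, 0.074, -0.0]
force: [4.8, 1.4, -6.6]
grip_width: 0.0236
```

Emit:
send_rows(plan="-0.0002 -0.004 0 0; -0.0004 -0.008 0 0")

```text
clock: 14.52
tcp_pos: [0.5541, -0.0855, 0.0788]
tcp_rot: [-3.14, 0.073, -0.0]
force: [4.5, 4.7, -5.5]
grip_width: 0.0236
```

Emit:
send_rows(plan="-0.0002 -0.004 0 0; -0.0003 -0.008 0 0")

```text
clock: 14.78
tcp_pos: [0.5538, -0.0922, 0.0788]
tcp_rot: [-3.138, 0.072, -0.0]
force: [4.6, 6.6, -4.6]
grip_width: 0.0238
```

Emit:
send_rows(plan="-0.0002 -0.004 0 0; -0.0004 -0.008 0 0")

```text
clock: 15.02
tcp_pos: [0.5534, -0.1004, 0.0788]
tcp_rot: [-3.139, 0.072, -0.0]
force: [5.2, 2.4, -6.1]
grip_width: 0.0239
```

Emit:
send_rows(plan="-0.0002 -0.004 0 0; -0.0004 -0.008 0 0")

```text
clock: 15.28
tcp_pos: [0.553, -0.1099, 0.0787]
tcp_rot: [-3.14, 0.073, -0.0]
force: [5.3, 1.2, -6.6]
grip_width: 0.0237
```

Emit:
send_rows(plan="-0.0002 -0.004 0 0; -0.0003 -0.008 0 0")

```text
clock: 15.52
tcp_pos: [0.5526, -0.118, 0.0787]
tcp_rot: [-3.14, 0.073, 0.0]
force: [4.3, 0.8, -5.3]
grip_width: 0.0236
```

Emit:
send_rows(plan="-0.0002 -0.004 0 0; -0.0004 -0.008 0 0")

```text
clock: 15.78
tcp_pos: [0.5522, -0.1263, 0.0787]
tcp_rot: [-3.141, 0.074, -0.0]
force: [5.6, 1.3, -5.8]
grip_width: 0.0235
```

Emit:
send_rows(plan="-0.0002 -0.004 0 0; -0.0004 -0.008 0 0")

```text
clock: 16.02
tcp_pos: [0.5518, -0.1344, 0.0787]
tcp_rot: [-3.141, 0.074, -0.0]
force: [4.4, 1.1, -5.5]
grip_width: 0.0236
```

Emit:
send_rows(plan="-0.0002 -0.004 0 0; -0.0003 -0.008 0 0")

```text
clock: 16.27
tcp_pos: [0.5515, -0.1424, 0.0787]
tcp_rot: [-3.141, 0.074, 0.0]
force: [4.6, 1.5, -4.7]
grip_width: 0.0234
```

Emit:
send_rows(plan="-0.0002 -0.004 0 0; -0.0004 -0.008 0 0")

```text
clock: 16.52
tcp_pos: [0.5511, -0.1504, 0.0787]
tcp_rot: [-3.141, 0.074, 0.0]
force: [4.7, 1.4, -5.9]
grip_width: 0.0239
```

Emit:
send_rows(plan="-0.0002 -0.004 0 0; -0.0003 -0.008 0 0")

```text
clock: 16.77
tcp_pos: [0.5507, -0.1585, 0.0787]
tcp_rot: [-3.141, 0.074, 0.0]
force: [3.9, 2.2, -4.7]
grip_width: 0.024
```

Emit:
send_rows(plan="-0.0002 -0.004 0 0; -0.0004 -0.008 0 0")

```text
clock: 17.02
tcp_pos: [0.5504, -0.1665, 0.0788]
tcp_rot: [-3.141, 0.074, -0.0]
force: [4.0, 1.7, -4.5]
grip_width: 0.0243
```

Emit:
send_rows(plan="-0.0002 -0.005 0 0; -0.0004 -0.01 0 0; -0.0006 -0.015 0 0; -0.0009 -0.02 0 0; -0.0011 -0.025 0 0; -0.0013 -0.03 0 0; -0.0015 -0.035 0 0; -0.0018 -0.04 0 0")

```text
clock: 18.02
tcp_pos: [0.5485, -0.2066, 0.0787]
tcp_rot: [-3.141, 0.074, 0.0]
force: [2.8, 2.1, -2.4]
grip_width: 0.0238
```

Emit:
send_rows(plan="-0.0001 -0.003 0 0; -0.0003 -0.006 0 0; -0.0004 -0.009 0 0; -0.0005 -0.012 0 0; -0.0006 -0.015 0 0; -0.0007 -0.017 0 0; -0.0008 -0.018 0 0; -0.0008 -0.018 0 0")

```text
clock: 19.02
tcp_pos: [0.5477, -0.2245, 0.0787]
tcp_rot: [3.14, -0.074, -0.0]
force: [1.1, -0.0, -0.4]
grip_width: 0.0237
```

Emit:
send_rows(plan="0 -0.001 0 0; -0.0001 -0.002 0 0")

```text
clock: 19.27
tcp_pos: [0.5476, -0.2261, 0.0787]
tcp_rot: [-3.141, 0.074, 0.0]
force: [2.3, 1.3, -0.5]
grip_width: 0.0238
```

Emit:
send_rows(plan="0 -0.001 0 0; -0.0001 -0.002 0 0")

```text
clock: 19.52
tcp_pos: [0.5475, -0.2283, 0.0787]
tcp_rot: [-3.141, 0.074, 0.0]
force: [1.1, 1.8, 0.2]
grip_width: 0.024
```

Emit:
send_rows(plan="0 -0.0005 0 0; 0 -0.001 0 0")

```text
clock: 19.77
tcp_pos: [0.5475, -0.2293, 0.0787]
tcp_rot: [-3.141, 0.074, 0.0]
force: [0.7, 1.6, 0.4]
grip_width: 0.0236
```

Emit:
send_rows(plan="0 -0.0005 0 0; 0 -0.001 0 0")

```text
clock: 20.02
tcp_pos: [0.5474, -0.2303, 0.0787]
tcp_rot: [3.141, -0.074, -0.0]
force: [-0.3, 1.7, 1.4]
grip_width: 0.0235
```

Emit:
send_rows(plan="0 -0.0005 0 0; 0 -0.001 0 0")

```text
clock: 20.27
tcp_pos: [0.5474, -0.2313, 0.0787]
tcp_rot: [-3.141, 0.074, 0.001]
force: [-0.2, 1.9, 1.5]
grip_width: 0.0235
```

Emit:
send_rows(plan="0 -0.0003 0 0; 0 -0.0006 0 0")

```text
clock: 20.52
tcp_pos: [0.5474, -0.2319, 0.0787]
tcp_rot: [-3.141, 0.074, 0.001]
force: [-0.7, 1.6, 2.0]
grip_width: 0.024
```

Emit:
send_rows(plan="0 -0.0003 0 0; 0 -0.0006 0 0")

```text
clock: 20.78
tcp_pos: [0.5474, -0.2323, 0.0787]
tcp_rot: [-3.14, 0.074, 0.001]
force: [-1.5, 2.8, 2.2]
grip_width: 0.0238
```

Emit:
send_rows(plan="0 -0.0003 0 0; 0 -0.0006 0 0")

```text
clock: 21.02
tcp_pos: [0.5474, -0.2326, 0.0787]
tcp_rot: [-3.14, 0.074, 0.001]
force: [-2.7, 3.6, 5.6]
grip_width: 0.0238
```

Emit:
send_rows(plan="0 -0.0003 0 0; -0.0001 -0.0006 0 0; -0.0001 -0.0006 0 0")

```text
clock: 21.4
tcp_pos: [0.5474, -0.2329, 0.0787]
tcp_rot: [-3.14, 0.073, 0.001]
force: [-1.5, 4.8, 4.9]
grip_width: 0.0238
```

Emit:
send_rows(plan="0.0002 0.005 0 0; 0.0005 0.011 0 0; 0.0008 0.017 0 0; 0.001 0.023 0 0; 0.0013 0.029 0 0; 0.0016 0.035 0 0; 0.0019 0.041 0 0; 0.0022 0.047 0 0; 0.0024 0.053 0 0; 0.0027 0.059 0 0; 0.003 0.065 0 0; 0.0033 0.071 0 0")

```text
clock: 22.9
tcp_pos: [0.5507, -0.1622, 0.0787]
tcp_rot: [-3.141, 0.074, 0.0]
force: [-3.5, -1.5, 3.4]
grip_width: 0.0235
```

Emit:
send_rows(plan="0.0002 0.005 0 0; 0.0005 0.01 0 0; 0.0007 0.015 0 0; 0.0009 0.02 0 0; 0.0012 0.025 0 0; 0.0014 0.03 0 0; 0.0016 0.035 0 0; 0.0019 0.04 0 0; 0.0021 0.044 0 0")

```text
clock: 24.02
tcp_pos: [0.5527, -0.1182, 0.0787]
tcp_rot: [-3.141, 0.074, 0.001]
force: [-5.5, -1.9, 4.8]
grip_width: 0.0238
```

Emit:
send_rows(plan="0.0001 0.002 0 0; 0.0001 0.003 0 0")

```text
clock: 24.28
tcp_pos: [0.5529, -0.1153, 0.0787]
tcp_rot: [-3.141, 0.074, 0.0]
force: [-5.2, -1.3, 4.7]
grip_width: 0.0237
```

Emit:
send_rows(plan="0.0001 0.002 0 0")

```text
clock: 24.4
tcp_pos: [0.5529, -0.1136, 0.0787]
tcp_rot: [3.141, -0.074, -0.001]
force: [-4.3, -1.7, 4.6]
grip_width: 0.0237
```

Emit:
send_rows(plan="0.0001 0.002 0 0")

```text
clock: 24.52
tcp_pos: [0.5531, -0.1115, 0.0787]
tcp_rot: [-3.141, 0.074, 0.0]
force: [-5.0, -1.5, 5.1]
grip_width: 0.0239
```

Emit:
send_rows(plan="0.0001 0.002 0 0")

```text
clock: 24.65
tcp_pos: [0.5531, -0.1096, 0.0787]
tcp_rot: [3.141, -0.074, -0.001]
force: [-4.8, -1.6, 4.9]
grip_width: 0.0239
```

Emit:
send_rows(plan="0.0001 0.002 0 0")

```text
clock: 24.78
tcp_pos: [0.5533, -0.1075, 0.0787]
tcp_rot: [-3.141, 0.074, 0.0]
force: [-5.0, -1.3, 4.3]
grip_width: 0.0238
```

Emit:
send_rows(plan="0.0001 0.002 0 0")

```text
clock: 24.9
tcp_pos: [0.5533, -0.1055, 0.0787]
tcp_rot: [-3.141, 0.074, 0.001]
force: [-5.3, -1.7, 4.3]
grip_width: 0.0237
```

Emit:
send_rows(plan="0.0001 0.002 0 0")

```text
clock: 25.02
tcp_pos: [0.5534, -0.1035, 0.0787]
tcp_rot: [-3.141, 0.074, 0.001]
force: [-4.7, -1.7, 4.5]
grip_width: 0.0237
```

Emit:
send_rows(plan="0.0001 0.002 0 0")

```text
clock: 25.15
tcp_pos: [0.5535, -0.1019, 0.0787]
tcp_rot: [3.14, -0.075, -0.001]
force: [-5.5, -3.4, 4.5]
grip_width: 0.0239
```

Emit:
send_rows(plan="0.0001 0.002 0 0")

```text
clock: 25.28
tcp_pos: [0.5535, -0.1006, 0.0787]
tcp_rot: [3.139, -0.075, -0.001]
force: [-4.6, -5.6, 4.7]
grip_width: 0.0239
```

Emit:
send_rows(plan="0.0001 0.002 0 0")

```text
clock: 25.4
tcp_pos: [0.5536, -0.0993, 0.0787]
tcp_rot: [3.139, -0.076, -0.001]
force: [-5.3, -6.4, 5.0]
grip_width: 0.0239
```

Emit:
send_rows(plan="0.0001 0.002 0 0")

```text
clock: 25.52
tcp_pos: [0.5537, -0.0975, 0.0787]
tcp_rot: [3.139, -0.076, -0.0]
force: [-4.6, -5.5, 4.8]
grip_width: 0.0239
```

Emit:
send_rows(plan="0.0001 0.002 0 0")

```text
clock: 25.65
tcp_pos: [0.5538, -0.0955, 0.0787]
tcp_rot: [3.139, -0.076, -0.001]
force: [-4.7, -5.6, 5.3]
grip_width: 0.024
```

Emit:
send_rows(plan="0.0001 0.002 0 0")

```text
clock: 25.78
tcp_pos: [0.5539, -0.0936, 0.0787]
tcp_rot: [3.139, -0.076, -0.001]
force: [-4.5, -5.3, 5.0]
grip_width: 0.0238
```

Emit:
send_rows(plan="0.0001 0.002 0 0")

```text
clock: 25.9
tcp_pos: [0.554, -0.0915, 0.0787]
tcp_rot: [3.139, -0.076, -0.001]
force: [-5.7, -6.4, 5.0]
grip_width: 0.0236
```

Emit:
send_rows(plan="0.0001 0.002 0 0")

```text
clock: 26.02
tcp_pos: [0.5541, -0.0896, 0.0787]
tcp_rot: [3.139, -0.076, -0.001]
force: [-4.9, -6.1, 3.7]
grip_width: 0.0237
```

Emit:
send_rows(plan="0.0001 0.002 0 0")

```text
clock: 26.15
tcp_pos: [0.5542, -0.0875, 0.0787]
tcp_rot: [3.139, -0.076, -0.001]
force: [-5.1, -6.2, 4.1]
grip_width: 0.0237
```

Emit:
send_rows(plan="0.0001 0.002 0 0")

```text
clock: 26.28
tcp_pos: [0.5543, -0.0847, 0.0787]
tcp_rot: [3.14, -0.076, -0.001]
force: [-5.0, -2.1, 5.3]
grip_width: 0.0237
```

Emit:
send_rows(plan="0.0001 0.002 0 0")

```text
clock: 26.4
tcp_pos: [0.5545, -0.0817, 0.0787]
tcp_rot: [3.141, -0.075, -0.001]
force: [-5.1, -1.7, 4.9]
grip_width: 0.0239
```

Emit:
send_rows(plan="0.0001 0.002 0 0")

```text
clock: 26.52
tcp_pos: [0.5546, -0.0795, 0.0787]
tcp_rot: [-3.141, 0.074, 0.001]
force: [-6.1, -0.7, 5.1]
grip_width: 0.0237
```

Emit:
send_rows(plan="0.0001 0.002 0 0")

```text
clock: 26.65
tcp_pos: [0.5546, -0.0774, 0.0787]
tcp_rot: [-3.141, 0.074, 0.001]
force: [-4.7, -1.3, 4.7]
grip_width: 0.0239
```

Emit:
send_rows(plan="0.0001 0.002 0 0")

```text
clock: 26.78
tcp_pos: [0.5547, -0.0754, 0.0787]
tcp_rot: [-3.141, 0.074, 0.001]
force: [-4.7, -1.3, 5.1]
grip_width: 0.024
```

Emit:
send_rows(plan="0.0001 0.002 0 0")

```text
clock: 26.9
tcp_pos: [0.5549, -0.0734, 0.0787]
tcp_rot: [-3.141, 0.074, 0.001]
force: [-5.6, -1.3, 4.9]
grip_width: 0.0243
```

Emit:
send_rows(plan="-0.0001 -0.002 0 0; -0.0001 -0.004 0 0")

```text
clock: 27.15
tcp_pos: [0.5547, -0.076, 0.0787]
tcp_rot: [-3.139, 0.073, 0.001]
force: [-6.3, 2.1, 5.3]
grip_width: 0.0239
```

Emit:
send_rows(plan="0 -0.001 0 0; -0.0001 -0.002 0 0")

```text
clock: 27.4
tcp_pos: [0.5546, -0.0781, 0.0787]
tcp_rot: [-3.139, 0.073, 0.001]
force: [-5.9, 2.1, 4.9]
grip_width: 0.0236
```

Emit:
send_rows(plan="-0.0001 -0.0015 0 0")

```text
clock: 27.52
tcp_pos: [0.5546, -0.0795, 0.0787]
tcp_rot: [-3.139, 0.073, 0.001]
force: [-4.4, 1.4, 4.8]
grip_width: 0.0239
```

Emit:
send_rows(plan="-0.0001 -0.0015 0 0")

```text
clock: 27.65
tcp_pos: [0.5545, -0.081, 0.0787]
tcp_rot: [-3.139, 0.073, 0.001]
force: [-5.6, 1.9, 5.5]
grip_width: 0.0237
```

Emit:
send_rows(plan="-0.0001 -0.0015 0 0")

```text
clock: 27.78
tcp_pos: [0.5544, -0.0826, 0.0787]
tcp_rot: [-3.139, 0.073, 0.001]
force: [-5.4, 1.9, 5.2]
grip_width: 0.0241
```

Emit:
send_rows(plan="-0.0001 -0.0015 0 0")

```text
clock: 27.9
tcp_pos: [0.5543, -0.0838, 0.0787]
tcp_rot: [-3.139, 0.072, 0.001]
force: [-4.5, 3.3, 5.9]
grip_width: 0.0239
```

Emit:
send_rows(plan="-0.0001 -0.0015 0 0")

```text
clock: 28.02
tcp_pos: [0.5543, -0.0848, 0.0787]
tcp_rot: [-3.138, 0.072, 0.001]
force: [-5.8, 3.4, 5.2]
grip_width: 0.0237
```

Emit:
send_rows(plan="-0.0001 -0.0015 0 0")

```text
clock: 28.15
tcp_pos: [0.5542, -0.0858, 0.0787]
tcp_rot: [-3.138, 0.071, 0.001]
force: [-5.1, 6.0, 5.0]
grip_width: 0.0239
```

Emit:
send_rows(plan="-0.0001 -0.0015 0 0")

```text
clock: 28.28
tcp_pos: [0.5542, -0.0868, 0.0787]
tcp_rot: [-3.137, 0.071, 0.001]
force: [-5.6, 6.3, 6.4]
grip_width: 0.0241
```

Emit:
send_rows(plan="-0.0001 -0.0015 0 0")

```text
clock: 28.4
tcp_pos: [0.5541, -0.0882, 0.0787]
tcp_rot: [-3.137, 0.071, 0.001]
force: [-4.6, 6.0, 5.0]
grip_width: 0.0237
```

Emit:
send_rows(plan="-0.0001 -0.0015 0 0; -0.0002 -0.003 0 0; -0.0003 -0.0045 0 0; -0.0004 -0.006 0 0; -0.0004 -0.0072 0 0; -0.0004 -0.0072 0 0")

```text
clock: 29.15
tcp_pos: [0.5538, -0.0957, 0.0787]
tcp_rot: [-3.138, 0.071, 0.0]
force: [-5.2, 5.5, 5.1]
grip_width: 0.024
```

Emit:
send_rows(plan="-0.0001 0.001 0 0; -0.0001 0.001 0 0; -0.0001 0.001 0 0")

```text
clock: 29.52
tcp_pos: [0.5538, -0.0957, 0.0787]
tcp_rot: [-3.139, 0.072, -0.0]
force: [-4.3, 4.2, 5.5]
grip_width: 0.0237
```

Emit:
send_rows(plan="-0.0001 0.001 0 0; -0.0001 0.002 0 0; -0.0001 0.0025 0 0; -0.0001 0.0025 0 0; -0.0001 0.0025 0 0")

```text
clock: 30.15
tcp_pos: [0.5537, -0.0955, 0.0787]
tcp_rot: [3.141, -0.074, 0.001]
force: [-2.5, 0.7, 1.2]
grip_width: 0.0237
```

Emit:
send_rows(plan="0 0.0015 0 0; 0 0.003 0 0; 0.0001 0.0045 0 0; 0.0001 0.0055 0 0; 0.0001 0.0055 0 0")

```text
clock: 30.78
tcp_pos: [0.5539, -0.0915, 0.0787]
tcp_rot: [3.139, -0.076, 0.001]
force: [-0.5, -6.0, -0.8]
grip_width: 0.024
```

Emit:
send_rows(plan="0 -0.0015 0 0; 0 -0.0028 0 0; 0 -0.0036 0 0; 0 -0.0036 0 0; 0 -0.0036 0 0")

```text
clock: 31.4
tcp_pos: [0.5539, -0.0919, 0.0787]
tcp_rot: [-3.139, 0.072, -0.001]
force: [0.2, 4.6, -0.8]
grip_width: 0.0236
```

Emit:
send_rows(plan="0 0.001 0 0; 0 0.0015 0 0; 0 0.0015 0 0; 0 0.0015 0 0")

```text
clock: 31.9
tcp_pos: [0.5539, -0.0918, 0.0787]
tcp_rot: [-3.141, 0.074, -0.001]
force: [2.1, 3.1, -1.6]
grip_width: 0.0239
```

Emit:
send_rows(plan="0.0001 0.001 0 0; 0.0001 0.001 0 0; 0.0001 0.001 0 0")

```text
clock: 32.28
tcp_pos: [0.5538, -0.0917, 0.0787]
tcp_rot: [3.14, -0.075, 0.001]
force: [3.0, -0.1, -2.7]
grip_width: 0.0238
```

Emit:
send_rows(plan="0 0 0 0; 0 0 0 0; 0 0 0 0; 0 0 0 0; 0 0 0 0; 0 0 0 0; 0 0 0 0; 0 0 0 0", gripper=1)

```text
clock: 33.28
tcp_pos: [0.5537, -0.0909, 0.0787]
tcp_rot: [-3.141, 0.074, 0.0]
force: [-0.6, 0.3, -0.6]
grip_width: 0.0881
```

Emit:
send_rows(plan="0 0 0.01 0; 0 0 0.03 0; 0 0 0.06 0; 0 0 0.1 0; 0 0 0.14 0; 0 0 0.16 0; 0 0 0.16 0")

```text
clock: 34.15
tcp_pos: [0.5548, -0.0911, 0.2408]
tcp_rot: [3.14, -0.074, 0.006]
force: [-0.4, -0.3, -0.6]
grip_width: 0.088
```

Emit:
send_rows(plan="-0.03 -0.05 0.02 0; -0.06 -0.1 0.02 0; -0.09 -0.15 0.02 0; -0.12 -0.2 0.02 0; -0.14 -0.25 0.02 0; -0.16 -0.3 0.02 0; -0.16 -0.3 0.02 0; -0.16 -0.3 0.02 0")

```text
clock: 35.15
tcp_pos: [0.3937, -0.3898, 0.2577]
tcp_rot: [-3.139, 0.073, 0.002]
force: [0.3, 0.0, 0.6]
grip_width: 0.0878
```

Run:
```python
from cell import *
from h import *
p,d=capture("top"); cv2.imwrite("pics/t2.png",p)
cv2.imwrite("pics/t2c.png",cv2.resize(p[170:240,265:365],None,fx=8,fy=8,interpolation=cv2.INTER_CUBIC))
s=observe(); print(s["clock"],s["tcp_pos"],s["force"],s["grip_width"])
```

```text
35.2 [ 0.39423536 -0.38926934  0.25796277] [ 0.05184984 -0.14641986  0.4945497 ] 0.08776272908924514
```

View pics/t2c.png

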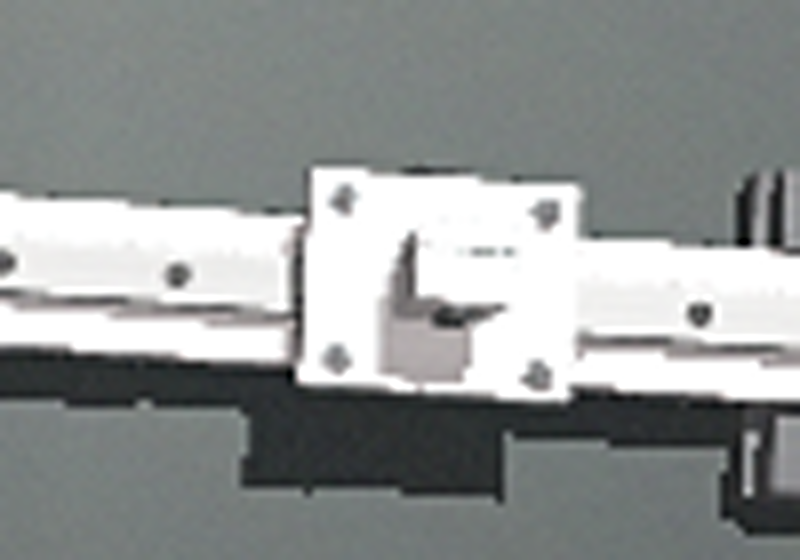

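View pics/t2.png

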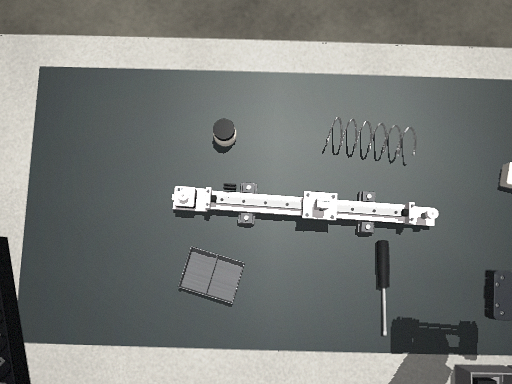

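Run:
```python
from h import *
m=cam("top")
f=lambda L,ox:[((x+.5)/8-.5+ox,(y+.5)/8-.5+170) for x,y in L]
print(px2w(m,f([(301,187),(501,203),(292,347),(492,362)],250),.071).mean(0),px2w(m,f([(344,198),(547,212),(335,358),(537,375)],265),.071).mean(0))
from cell import *
print(close_job())
```

```text
[ 0.55562704 -0.04901875  0.071     ] [ 0.55390401 -0.0913215   0.071     ]
the job is handed in; nothing more can be done
None
```

I found the tight spot, and the carriage is standing on it, about 20 mm from the slide's middle towards the idler end. I gripped the belt clamp on its plain faces and ran the carriage slowly to the motor buffer. I then stroked the whole travel to the idler buffer, brought it back and let go. I handed the job in at about 35 s.

- **Buffers:** the carriage touched the motor buffer at y ≈ +0.090 and the idler buffer at y ≈ −0.232. Both readings were about 5 N including drag, so neither was rammed. The 322 mm between them matches the stated travel.
- **Tight spot:** the drag rose from under 2 N to about 6 N between y ≈ −0.103 and −0.083. I felt it in both directions. Coming back, I ran across the spot and a little past it, then back into it from both sides to place the carriage.
- **Final check:** the last picture puts the carriage at y = −0.0913, about 1.5 mm from the middle of the tight stretch. The gripper is open and clear, and the other things on the bench look unmoved.
- **Disagreements:**
  - The drag on the tight spot read about 6 N, below the stated 8 to 11 N.
  - The far edge, where the carriage ran free again, came about 3 mm earlier than the entry point felt from the other side. I took the middle from both directions.

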